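# Open the topping carousel at the green compartment and set its dipper

## Task

Turn the blue cover of the topping carousel, without taking it off, until its opening lies over the compartment with the green tag and the cover has dropped fully home in its notches. Then pull the green-handled dipper out of the steel pot and lower it through the opening, without dropping it, so that it stands upright on that compartment's floor. Leave the pot standing about where it is and do not disturb the bottle, can and food tub.

Things in the scene. Friction and masses are not known exactly. Their poses are not given: they have to be found in the camera images.
- tub: Topping carousel: round white tub, fixed, 236 mm across, 70 mm high with its grey rim; five wedge compartments centred at 0, 72, 144, 216, 288 degrees from its x axis (counter-clockwise from above), parted by 3 mm walls; their floors are 8 mm above the origin. Origin: centre of its underside, z up. Five ears 58 mm high, to 148 mm from the axis at the compartments' middles, carry the colour tags.
- rim_centre (a point): Point on the tub's axis at the height of the rim's flat top, 70 mm above the bench; axes as the tub's. The rim is a grey locking ring with five equally spaced notches, 12 mm wide, 110 mm from the axis. The ring is pressed on the tub by hand, so its notches may lie up to 5 degrees either way of the ends of the compartment walls; under the cover, they must be found by feel.
- tag_green: Green tag, a disc 26 mm across and 6 mm thick on an ear of the tub, 133 mm from the tub's axis at the middle of the wanted compartment. Origin: centre of its underside. Does not move. The other compartments have red, yellow, blue and white tags.
- cover: Loose blue disc cover on the carousel, 228 mm across, 5 mm thick, 0.2 to 0.45 kg. Origin: centre of its underside, on the turning axis; x points through the middle of its one wedge opening (56 degrees wide, 34 to 106 mm from the axis, edges trimmed white). A pin under it, 34 mm long, turns in the tub's central socket with 2 mm play; lifted by 30 mm the cover counts as taken off.
- cover_lug (a point): One of five tapered lugs under the cover's edge, 5 mm high, 9 mm wide, 110 mm from the axis, 36, 108, 180, 252 and 324 degrees from the opening's middle. Off the notches the cover rides on its lugs, its origin 75 mm high. When lugs meet notches to within about 1.5 degrees it drops to 70 mm and locks; it must then be lifted over 5 mm to turn. It starts off the notches.
- cover_knob (a point): Middle of the cover's white bar knob, on the turning axis, 34 mm above the cover's origin: the height to grip. The bar is 72 mm long along the cover's x axis (towards the opening), 16 mm thick and rises from 7 to 50 mm above the cover's underside. Axes as the cover's.
- cover_opening (a point): Point in the middle of the cover's wedge opening, at the height of the cover's top face, 68 mm from the turning axis. A dipper cup lowered with its centre here passes with about 13 mm to spare on each side.
- dipper_grip (a point): Middle of the dipper's green handle sleeve, the place to grip: 66 mm long upright, 12 mm thick along the dipper's x and 16 mm along its y axis, the top of the dipper. 150 mm above the dipper's underside and 18.5 mm towards -x from the axis of its cup. The dipper is 181 mm high, 0.11 kg, and stands by itself on a flat floor.
- dipper_cup (a point): Centre of the flat underside of the dipper's steel cup (36 mm across, 34 mm high). The dipper's upright flat stem rises along the -x side of the cup, 20 mm from its axis. z up.
- pot: Steel utensil pot, 76 mm across at the rim, 100 mm high, 67 mm inside, floor 4 mm, 0.7 kg, loose; the dipper stands in it. Origin: centre of its underside.
- sauce_bottle: White sauce bottle with black cap, 68 mm across, 200 mm high, loose, to be left alone. Origin: centre of its underside.
- drink_can: Red drink can, 63 mm across, 122 mm high, loose, to be left alone. Origin: centre of its underside.
- food_tub: White food tub with orange lid, 118 x 158 x 64 mm, loose, to be left alone. Origin: centre of its underside.

How it is judged:
By the outcome, as a careful person would: the job done as asked, in the order asked, and still so for the second after the job is handed in, with the robot touching nothing.
It also fails if it takes over 72 s, if anything falls off the work surface, if the arm or the gripper's body presses on something with over 40 N, if the wrist force passes 120 N, or if a joint passes its speed limit or range.

## Robot

A 6-joint arm with a two-finger parallel gripper is mounted at the origin on the work surface. World frame = base frame: x ahead of the robot, y to its left, z up, the work surface at z = 0. Lengths are in m, angles in rad, forces in N, time in s.
With the tool pointing down it reaches from about 0.325 to 0.775 m from the base axis. Payload 9.3 kg.
Tool frame: the origin (TCP) lies at the very end of the fingers, on their centre line; the grasp point (between the pads) lies 19 mm behind it; z points along the fingers, y is the line along which they close (so a half turn about z gives the same grasp; the last joint's range is limited). The gripper opens to 85 mm and grips with 20 to 120 N. Pads are 22 mm wide; open, the fingers measure 114 mm over their backs; the gripper's body (76 mm by 85 mm) begins 54 mm behind the grasp point. The pads swing forward as they close: fully open they stand 13 mm farther back than shut.
Start: joints at [1.004, 0.259, 0.021, 1.334, 0, 1.418], TCP at [0.221, 0.504, 0.231] pointing down, gripper open.
Joint ranges: [-3.04, 3.04], [-0.91, 1.82], [-1.04, 1.36], [-1.92, 1.95], [-1.52, 1.45], [-3.14, 3.14]. Speed limits (rad/s): [2.22, 2.22, 2.79, 3.14, 3.14, 3.14].

## Interface

Orientations are given as a 3x3 rotation matrix whose columns are the frame's x, y, z axes.
In Python, from workcell import arm gives the robot as it stands.
- The arm moves only by the tool move_arm, never from a script. Its argument "increments" is a list that holds one entry, the list of rows, each a list of 5 numbers: the finger opening in mm, from 0 to 85.4, then the shift along the tool's x, y, z in mm, then the turn about the tool's z in rad. In form: [[[claw, dx, dy, dz, spin], ...]]. A call has 1 to 12 rows; each row shifts and turns the commanded pose from where the row before left it, along the tool's axes as they then stand; what a row does not reach is not made up. A row lasts 1/8 s, in which the tool goes at most 62.5 mm and 10.7 degrees, less where a joint would pass 70% of its speed; a pose out of reach is approached as far as the arm can. A call is refused whole if a number of a shift passes 62.5 or a number of a turn 0.188, either way. A call with a gripper value outside its range is refused whole. The fingers move at their own pace and stop on an object; "newtons" is the grip in N (left out, the last holds). Time passes only in rows, so rows that do not move let the fingers close. It gives the time, the measured TCP pose, the force, the opening and the grip force at its end, in the units of the state.
- arm.get_state(): the state, without advancing time (a new reading comes with each control period).
- arm.grab_frame(name): name is "side" or "top" or "wrist"; returns a dict with "img" (420x560x3 uint8, red, green, blue), "intrinsics" (3x3 intrinsics, pixels), "camera_from_world" (4x4, takes a point from world to camera coordinates); the wrist camera has in their place "T_tool_cam" (4x4, takes a point from camera to tool coordinates, whose origin is the TCP and whose axes are the flange's). Camera axes: x right, y up, looking along -z (the intrinsics and any distortion apply to the point x, -y, -z); pixel columns grow to the right and rows downward; lengths in m; the calibration is good to about 2 mm. The wrist camera is an equidistant fisheye: a pixel r from the principal point sees the ray r / f radians off the axis. A picture is of the moment at which its call begins: read the wrist's pose just before it. There is no depth.
- arm.sign_off(): hands the job in; it is judged then, once.
The state is a dict: "clock": time; "joints": joint angles; "joint_velocities": joint speeds; "effort": joint torques, N m; "position": TCP position; "tcp_rot": TCP orientation; "contact_force": force on the tool from outside, world axes, zero at the start; "torque": the same for the moment, N m; "width": opening from 0.0 (shut) to 1.0 (fully open); "gripper_force": force on a finger pad.
Only numpy, scipy, OpenCV 4.12 (cv2) and the standard library are available. Lean on these libraries where they do the work, as an engineer would, in place of code of your own. Each camera call takes 0.05 s, during which the arm holds its last target. There are 200 camera calls.

## Working session

There is one attempt and no reset: what is moved stays moved. The work goes in short steps, Python scripts to look and compute and a tool call to move; the robot and the scene stay as the last step left them, time stands still between calls to the robot, and variables do not carry over. Pictures are saved under pics/ and viewed, at most 10 in all, crops included, and the job is handed in when it is done.

Besides the shell and the picture viewer there is one more tool, called after ">>>" in YAML: its name, and indented under it one key for each argument. move_arm: Moves the arm, as the interface text tells. Its arguments: {"type":"object","properties":{"increments":{"type":"array","items":{"type":"array","items":{"type":"array","items":{"type":"number"}}}},"newtons":{"type":"number"}},"required":["increments"]}

```bash
mkdir -p pics; ls; cat > h.py <<'E'
import numpy as np, cv2
from workcell import arm
def grab(n):
    s=arm.get_state(); f=arm.grab_frame(n); f['s']=s; return f
def rays(f,px):
    px=np.atleast_2d(np.array(px,float)); K=np.array(f['intrinsics']) if 'intrinsics' in f else None
    if 'T_tool_cam' in f:
        s=f['s']; T=np.eye(4); T[:3,:3]=s['tcp_rot']; T[:3,3]=s['position']; W=T@np.array(f['T_tool_cam'])
        u=(px[:,0]-K[0,2])/K[0,0]; v=(px[:,1]-K[1,2])/K[1,1]; r=np.hypot(u,v)+1e-12
        d=np.c_[np.sin(r)*u/r,-np.sin(r)*v/r,-np.cos(r)]
    else:
        W=np.linalg.inv(np.array(f['camera_from_world']))
        d=np.c_[(px[:,0]-K[0,2])/K[0,0],-(px[:,1]-K[1,2])/K[1,1],-np.ones(len(px))]
    return W[:3,3],d@W[:3,:3].T
def onz(f,px,z):
    o,d=rays(f,px); return o+d*((z-o[2])/d[:,2])[:,None]
def save(f,n): cv2.imwrite('pics/'+n,f['img'][:,:,::-1])
def blobs(f,lo,hi,amin=30):
    h=cv2.cvtColor(f['img'],cv2.COLOR_RGB2HSV); m=cv2.inRange(h,np.array(lo),np.array(hi))
    n,_,st,c=cv2.connectedComponentsWithStats(m)
    return [(int(st[i,4]),c[i].round(1).tolist(),st[i,:4].tolist()) for i in range(1,n) if st[i,4]>=amin]
E
python3 - <<'E'
from h import *
fs=[grab(n) for n in('side','top','wrist')]
for f,n in zip(fs,('side','top','wrist')):
    save(f,n+'0.png'); print(n,[k for k in f],np.array(f['intrinsics']).round(1).tolist())
    print(np.array(f.get('camera_from_world',f.get('T_tool_cam'))).round(3).tolist())
    if 'dist' in f: print(f['dist'])
cv2.imwrite('pics/st.png',np.hstack([cv2.resize(f['img'][:,:,::-1],(400,300)) for f in fs[:1]+fs[2:]]))
s=fs[0]['s'];print({k:np.round(v,3).tolist() for k,v in s.items()})
E
```

```text
pics
side ['img', 'intrinsics', 'camera_from_world', 's'] [[503.1, 0.0, 272.7], [0.0, 503.1, 209.3], [0.0, 0.0, 1.0]]
[[0.958, -0.286, 0.013, -0.566], [0.216, 0.752, 0.623, -0.2], [-0.188, -0.594, 0.782, -1.028], [0.0, 0.0, 0.0, 1.0]]
top ['img', 'intrinsics', 'camera_from_world', 's'] [[527.9, 0.0, 288.3], [0.0, 527.9, 203.6], [0.0, 0.0, 1.0]]
[[0.019, -0.999, 0.027, -0.018], [0.999, 0.02, 0.046, -0.586], [-0.046, 0.026, 0.999, -1.314], [0.0, 0.0, 0.0, 1.0]]
wrist ['img', 'intrinsics', 'T_tool_cam', 's'] [[325.2, 0.0, 281.9], [0.0, 325.2, 213.3], [0.0, 0.0, 1.0]]
[[-0.0, 0.947, 0.322, 0.082], [1.0, 0.0, -0.0, 0.001], [-0.0, 0.322, -0.947, -0.143], [0.0, 0.0, 0.0, 1.0]]
{'clock': 0.0, 'joints': [1.004, 0.259, 0.021, 1.334, 0.0, 1.418], 'joint_velocities': [-0.001, 0.002, 0.0, 0.0, 0.0, -0.001], 'effort': [0.003, -55.564, 34.453, 0.014, -0.0, 0.0], 'position': [0.221, 0.503, 0.231], 'tcp_rot': [[-0.916, 0.402, -0.001], [0.402, 0.916, -0.001], [0.0, -0.001, -1.0]], 'contact_force': [0.447, 0.483, -0.618], 'torque': [-0.007, 0.001, -0.006], 'gripper_force': 0.0, 'width': 0.996}
```

View pics/top0.png

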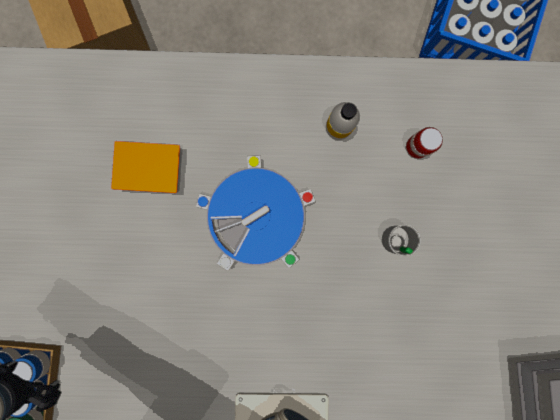

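View pics/side0.png

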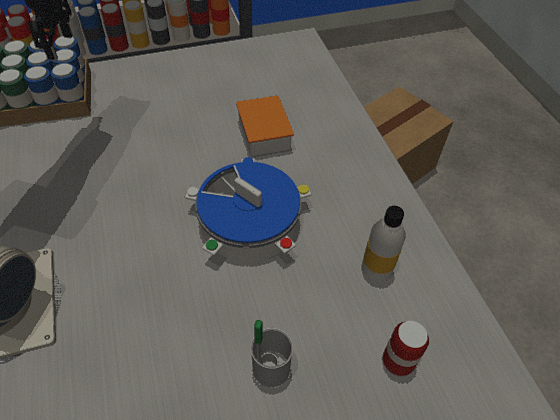

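```bash
cat > m.py <<'E'
from h import *
f=grab('top'); g=grab('side')
R={'green':((45,120,60),(80,255,255)),'red':((0,150,60),(6,255,255)),'yellow':((24,120,100),(34,255,255)),'blue':((100,120,60),(125,255,255))}
for k,(lo,hi) in R.items():
    for a,c,b in blobs(f,lo,hi):
        if 180<c[0]<430 and 120<c[1]<290: print(k,a,c,b,'z64',onz(f,c,.064)[0].round(4)[:2],'z75/80',onz(f,c,.080)[0].round(4)[:2],'z150',onz(f,c,.154)[0].round(4)[:2])
print('side green',[b for b in blobs(g,*R['green']) if b[1][0]>150 and b[1][1]>200])
# cover edge circle
h=cv2.cvtColor(f['img'],cv2.COLOR_RGB2HSV); m=cv2.inRange(h,(100,120,60),(125,255,255)); m[:, :195]=0; m[:150]=0;m[:,320:]=0;m[280:]=0
c=max(cv2.findContours(m,cv2.RETR_EXTERNAL,cv2.CHAIN_APPROX_NONE)[0],key=cv2.contourArea)
hull=cv2.convexHull(c)[:,0]; P=onz(f,hull,.080)[:,:2]
A=np.c_[2*P,np.ones(len(P))]; x=np.linalg.lstsq(A,(P**2).sum(1),rcond=None)[0]; print('cover c',x[:2],'r',np.sqrt(x[2]+x[0]**2+x[1]**2))
E
python3 m.py
python3 - <<'E'
from h import *
f=grab('top'); a=f['img'][150:270,195:315,::-1]; b=f['img'][215:265,370:425,::-1]
cv2.imwrite('pics/crop1.png',np.hstack([cv2.resize(a,(480,480),interpolation=cv2.INTER_CUBIC),cv2.resize(b,(320,480),interpolation=cv2.INTER_CUBIC)]))
E
```

```text
green 38 [408.4, 250.1] [405, 247, 8, 7] z64 [ 0.4773 -0.2986] z75/80 [ 0.4779 -0.2945] z150 [ 0.4807 -0.2756]
green 66 [289.8, 259.1] [286, 255, 9, 9] z64 [ 0.4507 -0.0115] z75/80 [ 0.4516 -0.011 ] z150 [ 0.456  -0.0087]
red 167 [421.2, 144.4] [414, 128, 26, 27] z64 [ 0.7358 -0.3281] z75/80 [ 0.7331 -0.3236] z150 [ 0.7209 -0.303 ]
red 85 [411.2, 150.2] [406, 138, 16, 20] z64 [ 0.7209 -0.3036] z75/80 [ 0.7185 -0.2994] z150 [ 0.7071 -0.2802]
red 67 [307.0, 196.8] [303, 193, 9, 9] z64 [ 0.6017 -0.0504] z75/80 [ 0.6007 -0.0494] z150 [ 0.5963 -0.0449]
yellow 79 [253.3, 161.1] [249, 156, 10, 11] z64 [0.6857 0.0813] z75/80 [0.6837 0.0806] z150 [0.6744 0.0775]
blue 5910 [259.5, 213.3] [208, 169, 96, 95] z64 [0.5595 0.0636] z75/80 [0.5591 0.0632] z150 [0.5571 0.0611]
blue 77 [202.5, 201.1] [198, 197, 10, 10] z64 [0.5863 0.2014] z75/80 [0.5855 0.1992] z150 [0.582  0.1891]
side green [(85, [211.4, 244.3], [206, 240, 12, 10]), (49, [257.9, 324.0], [255, 320, 7, 9])]
cover c [0.55323387 0.07279925] r 0.11323472807701156
```

View pics/crop1.png

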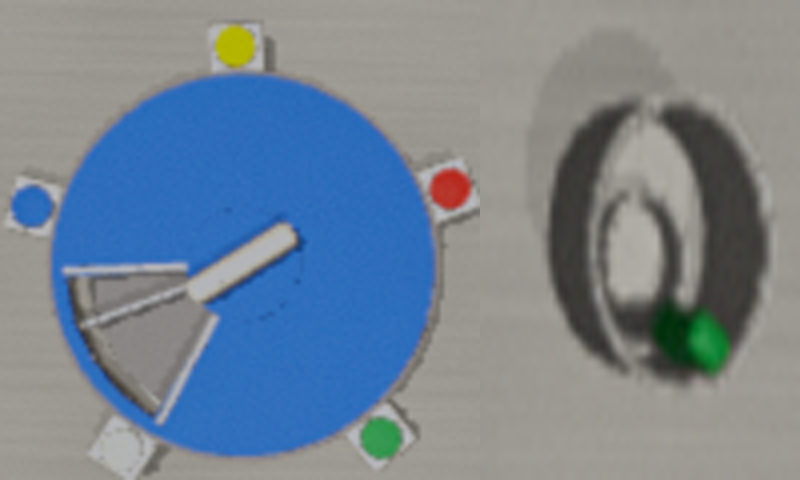

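>>> move_arm:
  increments:
    - [[85,-47.7,-26,0,0],[85,-47.7,-26,0,0],[85,-47.7,-26,0,0],[85,-47.7,-26,0,0],[85,-47.7,-26,0,0],[85,-47.7,-26,0,0],[85,-47.7,-26,0,0],[85,-47.7,-26,0,0],[85,-47.7,-26,0,0],[85,-47.7,-26,0,0],[85,0,0,0,0.15],[85,0,0,0,0.15]]

```text
clock: 1.8
position: [0.5537, 0.0728, 0.2308]
tcp_rot: [[-0.752, 0.66, -0.001], [0.66, 0.752, 0.0], [0.001, -0.0, -1.0]]
contact_force: [0.2, -0.2, 0.2]
width: 0.996
gripper_force: 0.0
```

>>> move_arm:
  increments:
    - [[85,0,0,0,0.15],[85,0,0,0,0.136],[85,0,0,0,0],[85,0,0,0,0]]

```text
clock: 2.3
position: [0.5533, 0.0737, 0.2312]
tcp_rot: [[-0.543, 0.84, -0.0], [0.84, 0.543, -0.0], [0.0, -0.0, -1.0]]
contact_force: [0.2, 0.2, 0.2]
width: 0.999
gripper_force: 0.0
```

```bash
cat > w.py <<'E'
from h import *
import sys
f=grab('wrist'); save(f,sys.argv[1]); s=f['s']
print(s['clock'],np.round(s['position'],4),np.degrees(np.arctan2(s['tcp_rot'][1,1],s['tcp_rot'][0,1])).round(2),np.round(s['tcp_rot'],3).tolist(),np.round(s['joints'],3))
E
python3 w.py w1.png
```

```text
2.3 [0.5533 0.0737 0.2312] 32.89 [[-0.543, 0.84, -0.0], [0.84, 0.543, -0.0], [0.0, -0.0, -1.0]] [-0.018  0.273  0.041  1.339 -0.     0.979]
```

View pics/w1.png

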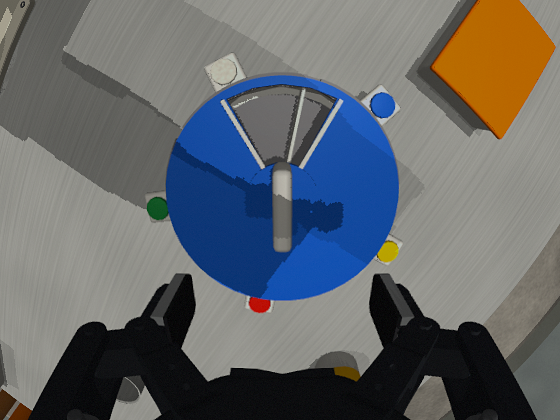

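```bash
cat > k.py <<'E'
from h import *
f=grab('wrist'); s=f['s']
R={'green':((45,120,40),(80,255,255)),'red':((0,150,60),(6,255,255)),'yellow':((24,120,100),(34,255,255)),'blue':((100,120,60),(125,255,255))}
c0=None
for k in R:
    for a,c,b in blobs(f,*R[k]):
        if 100<c[0]<420 and 90<c[1]<310: print(k,a,c,onz(f,c,.064)[0].round(4)[:2])
h=cv2.cvtColor(f['img'],cv2.COLOR_RGB2HSV); m=cv2.inRange(h,(90,120,20),(130,255,255))
c=max(cv2.findContours(m,cv2.RETR_EXTERNAL,cv2.CHAIN_APPROX_NONE)[0],key=cv2.contourArea)
P=onz(f,cv2.convexHull(c)[:,0],.080)[:,:2]
A=np.c_[2*P,np.ones(len(P))]; x=np.linalg.lstsq(A,(P**2).sum(1),rcond=None)[0]; print('cover c',x[:2],'r',np.sqrt(x[2]+x[:2]@x[:2]))
g=cv2.inRange(h,(0,0,0),(179,60,255)); g[:155]=0;g[260:]=0;g[:,:262]=0;g[:,302:]=0; g=cv2.morphologyEx(g,cv2.MORPH_OPEN,np.ones((9,9)))
c=max(cv2.findContours(g,cv2.RETR_EXTERNAL,cv2.CHAIN_APPROX_NONE)[0],key=cv2.contourArea)
r=cv2.minAreaRect(c); print(r); bx=onz(f,cv2.boxPoints(r),.125)[:,:2]; print(bx.round(4).tolist(), bx.mean(0))
E
python3 k.py
```

```text
green 370 [157.1, 208.1] [ 0.4527 -0.0107]
red 243 [258.8, 304.8] [ 0.6043 -0.052 ]
yellow 325 [388.0, 251.4] [0.6879 0.0817]
blue 32897 [281.9, 199.7] [0.5586 0.0677]
blue 486 [382.3, 104.9] [0.5878 0.2011]
cover c [0.555145  0.0728495] r 0.11388593831191104
((281.4999694824219, 202.99996948242188), (95.99998474121094, 18.999996185302734), 90.0)
[[0.5229, 0.1088], [0.5352, 0.1168], [0.5798, 0.049], [0.5663, 0.0402]] [0.55103762 0.07868973]
```

>>> move_arm:
  increments:
    - [[85,-1.5,0.8,45,0],[85,0,0,45,0],[60,0,0,35,0],[40,0,0,14.5,0],[40,0,0,0,0]]

```text
clock: 3.02
position: [0.5547, 0.0729, 0.0916]
tcp_rot: [[-0.541, 0.841, -0.001], [0.841, 0.541, 0.0], [0.001, -0.001, -1.0]]
contact_force: [-0.0, 0.5, 0.1]
width: 0.472
gripper_force: 0.0
```

>>> move_arm:
  increments:
    - [[5,0,0,0,0],[5,0,0,0,0],[5,0,0,0,0],[5,0,0,0,0]]
  newtons: 50

```text
clock: 3.52
position: [0.5558, 0.0729, 0.0933]
tcp_rot: [[-0.541, 0.841, 0.003], [0.841, 0.541, -0.0], [-0.002, 0.002, -1.0]]
contact_force: [0.1, -0.2, 6.8]
width: 0.178
gripper_force: 50.0
```

>>> move_arm:
  increments:
    - [[5,0,0,-6,0],[5,0,0,-6,0],[5,0,0,0,0],[5,0,0,0,0]]

```text
clock: 4.03
position: [0.5547, 0.0729, 0.1036]
tcp_rot: [[-0.54, 0.841, -0.0], [0.841, 0.54, 0.0], [0.0, -0.0, -1.0]]
contact_force: [-0.2, -1.1, -2.6]
width: 0.178
gripper_force: 48.8
```

>>> move_arm:
  increments:
    - [[5,0,0,0,-0.155],[5,0,0,0,-0.155],[5,0,0,0,-0.155],[5,0,0,0,-0.155],[5,0,0,0,-0.155],[5,0,0,0,-0.155],[5,0,0,0,-0.155],[5,0,0,0,-0.155],[5,0,0,0,-0.155],[5,0,0,0,-0.155],[5,0,0,0,0],[5,0,0,0,0]]

```text
clock: 5.52
position: [0.5547, 0.0729, 0.1036]
tcp_rot: [[-0.854, -0.52, -0.0], [-0.52, 0.854, 0.0], [0.0, 0.0, -1.0]]
contact_force: [-0.4, 0.1, -3.2]
width: 0.181
gripper_force: 48.8
```

```bash
python3 w.py w2.png; python3 k.py
```

```text
5.525 [0.5547 0.0729 0.1036] 121.33 [[-0.854, -0.52, -0.0], [-0.52, 0.854, 0.0], [0.0, 0.0, -1.0]] [-0.019  0.342 -0.195  1.035  0.    -0.566]
blue 59888 [282.0, 208.3] [0.535  0.0614]
cover c [0.56014578 0.07653177] r 0.12149077140907592
((281.5, 179.0), (48.0, 39.0), 90.0)
[[0.5041, 0.0338], [0.4965, 0.0464], [0.5125, 0.0565], [0.5204, 0.0434]] [0.50840102 0.04501956]
```

View pics/w2.png

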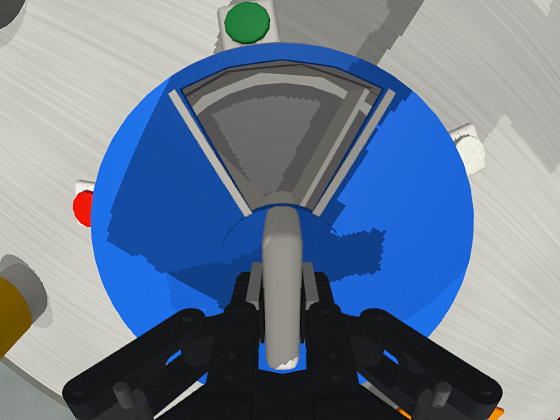

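>>> move_arm:
  increments:
    - [[5,0,0,6,0],[5,0,0,4,0],[5,0,0,3,0],[5,0,0,0,0]]

```text
clock: 6.12
position: [0.5548, 0.0729, 0.0932]
tcp_rot: [[-0.853, -0.523, 0.002], [-0.523, 0.853, -0.0], [-0.002, -0.001, -1.0]]
contact_force: [-9.7, -0.2, 23.8]
width: 0.184
gripper_force: 52.8
```

>>> move_arm:
  increments:
    - [[5,0,0,0,-0.02],[5,0,0,0,-0.02],[5,0,0,0,-0.01],[5,0,0,0,0]]

```text
clock: 6.62
position: [0.5564, 0.0729, 0.0926]
tcp_rot: [[-0.826, -0.564, 0.004], [-0.564, 0.826, 0.0], [-0.004, -0.002, -1.0]]
contact_force: [0.7, -0.8, 13.6]
width: 0.182
gripper_force: 50.8
```

>>> move_arm:
  increments:
    - [[5,0,0,0,-0.012],[5,0,0,0,-0.012],[5,0,0,0,0]]

```text
clock: 7.0
position: [0.5547, 0.0728, 0.0906]
tcp_rot: [[-0.812, -0.584, -0.0], [-0.584, 0.812, -0.0], [0.0, 0.0, -1.0]]
contact_force: [-0.1, -0.6, -2.6]
width: 0.185
gripper_force: 49.0
```

>>> move_arm:
  increments:
    - [[5,0,0,0,-0.012],[5,0,0,0,-0.012],[5,0,0,0,0]]

```text
clock: 7.38
position: [0.5545, 0.0726, 0.0905]
tcp_rot: [[-0.797, -0.604, -0.001], [-0.604, 0.797, -0.0], [0.001, 0.0, -1.0]]
contact_force: [-0.3, -1.3, -3.0]
width: 0.177
gripper_force: 48.9
```

>>> move_arm:
  increments:
    - [[5,0,0,0,-0.012],[5,0,0,0,-0.012],[5,0,0,0,0]]

```text
clock: 7.75
position: [0.5548, 0.0724, 0.0909]
tcp_rot: [[-0.783, -0.622, -0.0], [-0.622, 0.783, -0.001], [0.001, -0.001, -1.0]]
contact_force: [-2.1, -4.0, -1.9]
width: 0.179
gripper_force: 51.7
```

>>> move_arm:
  increments:
    - [[5,0,0,0,0.015],[5,0,0,0,0.015],[5,0,0,2,0],[5,0,0,2,0],[5,0,0,0,0]]

```text
clock: 8.38
position: [0.555, 0.0732, 0.0884]
tcp_rot: [[-0.8, -0.6, 0.002], [-0.6, 0.8, 0.0], [-0.002, -0.001, -1.0]]
contact_force: [-6.0, -0.3, 13.7]
width: 0.178
gripper_force: 51.2
```

>>> move_arm:
  increments:
    - [[5,0,0,1,-0.015],[5,0,0,0,0],[5,0,0,0,0]]

```text
clock: 8.75
position: [0.5551, 0.0732, 0.0884]
tcp_rot: [[-0.792, -0.611, 0.003], [-0.611, 0.792, 0.001], [-0.003, -0.001, -1.0]]
contact_force: [-8.5, 0.1, 22.9]
width: 0.179
gripper_force: 55.5
```

>>> move_arm:
  increments:
    - [[5,0,0,0,0.03],[5,0,0,0,0],[5,0,0,0,0]]

```text
clock: 9.12
position: [0.5552, 0.0733, 0.0883]
tcp_rot: [[-0.809, -0.588, 0.003], [-0.588, 0.809, 0.0], [-0.003, -0.002, -1.0]]
contact_force: [-9.1, -1.6, 22.4]
width: 0.179
gripper_force: 52.9
```

>>> move_arm:
  increments:
    - [[5,0,0,0,-0.015],[5,0,0,0,0],[30,0,0,0,0],[30,0,0,0,0],[60,0,0,0,0]]

```text
clock: 9.75
position: [0.5549, 0.073, 0.0855]
tcp_rot: [[-0.801, -0.599, -0.0], [-0.599, 0.801, 0.0], [0.0, 0.0, -1.0]]
contact_force: [-1.0, 0.5, -0.8]
width: 0.555
gripper_force: 0.0
```

>>> move_arm:
  increments:
    - [[60,0,0,-20,0],[60,0,0,-50,0],[60,0,0,-55,0],[60,0,0,-50,0],[60,38,-33.1,0,0],[60,38,-33.1,0,0],[60,38,-33.1,0,0],[60,38,-33.1,0,0],[60,38,-33.1,0,0],[60,38,-33.1,0,0],[60,38,-33.1,0,0],[60,0,0,0,0]]

```text
clock: 11.25
position: [0.4798, -0.275, 0.2599]
tcp_rot: [[-0.803, -0.596, -0.001], [-0.596, 0.803, 0.0], [0.001, 0.001, -1.0]]
contact_force: [0.1, 1.0, -0.2]
width: 0.701
gripper_force: 0.0
```

```bash
python3 w.py w3.png; python3 - <<'E'
from h import *
a=cv2.imread('pics/w3.png'); f=grab('top'); save(f,'top1.png'); cv2.imwrite('pics/c3.png',np.hstack([cv2.resize(a,(533,400)),cv2.resize(f['img'][150:270,235:315,::-1],(267,400))]))
for n in ('top','side','wrist'):
    f=grab(n); print(n,[b for b in blobs(f,(45,100,30),(80,255,255)) if 150<b[1][0]<450])
E
```

```text
11.25 [ 0.4798 -0.275   0.2599] 126.57 [[-0.803, -0.596, -0.001], [-0.596, 0.803, 0.0], [0.001, 0.001, -1.0]] [-0.672  0.258  0.093  1.407 -0.    -1.31 ]
top [(68, [405.9, 249.7], [400, 247, 13, 7]), (70, [290.0, 258.9], [286, 255, 9, 9])]
side [(57, [209.7, 244.0], [206, 240, 9, 10]), (155, [258.0, 331.4], [255, 320, 7, 24])]
wrist [(616, [281.2, 214.9], [272, 194, 19, 41]), (215, [448.1, 282.3], [440, 274, 17, 17])]
```

View pics/c3.png

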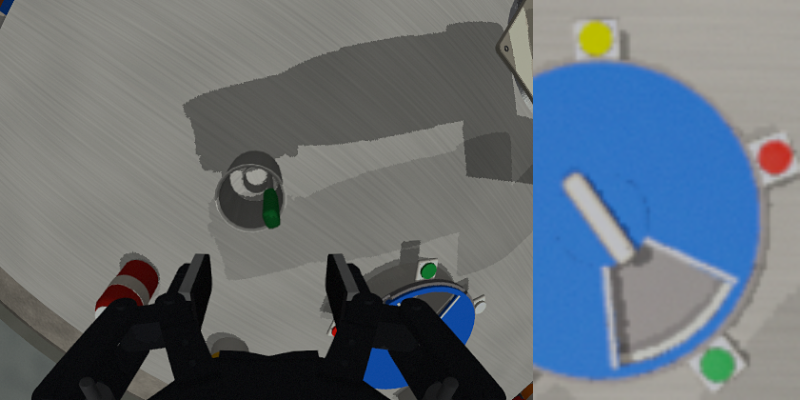

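```bash
python3 - <<'E'
from h import *
f=grab('wrist'); save(f,'w4.png')
c=cv2.resize(f['img'][145:255,215:325,::-1],(770-110,660),interpolation=cv2.INTER_CUBIC); c=cv2.resize(c,(600,600)); cv2.imwrite('pics/c4.png',c)
h=cv2.cvtColor(f['img'],cv2.COLOR_RGB2HSV); m=cv2.inRange(h,(45,100,30),(80,255,255)); m[:,320:]=0
ys,xs=np.nonzero(m)
for y in range(194,236,4): r=xs[ys==y]; print(y,r.min(),r.max(),end='; ')
E
```

```text
194 279 284; 198 275 286; 202 274 288; 206 274 288; 210 273 289; 214 273 289; 218 273 289; 222 272 289; 226 274 290; 230 275 289; 234 278 283;
```

View pics/c4.png

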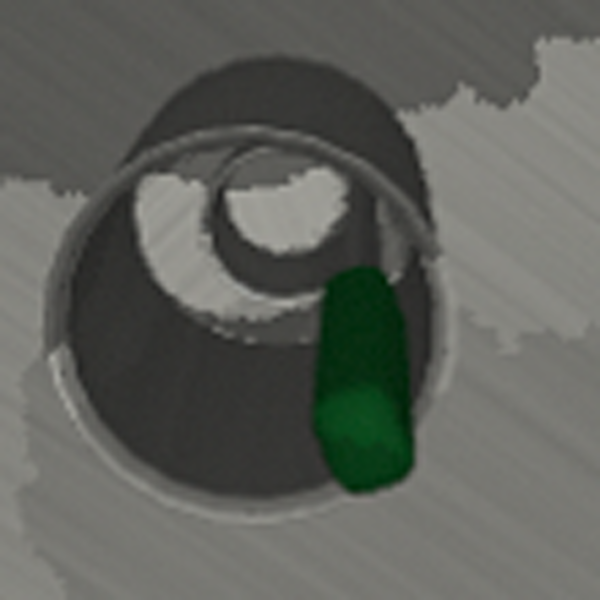

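```bash
python3 - <<'E'
from h import *
f=grab('wrist'); 
cup=onz(f,(268.4,185.7),.038)[0]; pot=onz(f,(260.5,204),.1)[0]; sl=onz(f,(281.6,225.1),.185)[0]; fl=onz(f,(281.6,196),.119)[0]
print('cup',cup,'pot',pot,'sl',sl,'sl bottom',fl); d=cup-sl; print(np.hypot(*d[:2]),np.degrees(np.arctan2(d[1],d[0])))
R=f['s']['tcp_rot']; print('sl in tool',(R.T@(sl-f['s']['position'])*1000).round(1), 'cup',(R.T@(cup-f['s']['position'])*1000).round(1))
t=grab('top'); g=grab('side')
# triangulate sleeve middle
E
```

```text
cup [ 0.4972805  -0.27803814  0.038     ] pot [ 0.50290931 -0.2803634   0.1       ] sl [ 0.48219488 -0.26985945  0.185     ] sl bottom [ 0.47972651 -0.27188245  0.119     ]
0.01716003840763251 -28.464393209064653
sl in tool [-1.6  0.1 75.9] cup [ -8.7 -15.5 222.9]
```

>>> move_arm:
  increments:
    - [[60,0,0,0,-0.15],[60,0,0,0,-0.15],[60,0,0,0,-0.136],[60,0,0,0,0],[60,0,0,0,0]]

```text
clock: 12.32
position: [0.4807, -0.2717, 0.2608]
tcp_rot: [[-0.475, -0.88, 0.0], [-0.88, 0.475, -0.0], [0.0, -0.0, -1.0]]
contact_force: [0.2, -0.1, -0.4]
width: 0.703
gripper_force: 0.0
```

```bash
python3 - <<'E'
from h import *
f=grab('wrist'); R=f['s']['tcp_rot']; print(f['s']['position'])
h=cv2.cvtColor(f['img'],cv2.COLOR_RGB2HSV); m=cv2.inRange(h,(45,100,30),(80,255,255)); m[:,340:]=0;m[:150]=0;m[270:]=0
ys,xs=np.nonzero(m); print(xs.min(),xs.max(),ys.min(),ys.max(), np.polyfit(ys,xs,1))
yb=ys.max()
for y,z in((yb,.185),(yb-9,.185),(ys.min()+2,.119)):
    p=onz(f,(xs[abs(ys-y)<8].mean(),y),z)[0]; print(y,z,p,(R.T@(p-f['s']['position'])*1000).round(1))
E
```

```text
[ 0.48066803 -0.2717329   0.26083268]
273 288 194 234 [-2.78644684e-02  2.86842330e+02]
234 0.185 [ 0.48585907 -0.26486893  0.185     ] [-8.5 -1.3 75.8]
225 0.185 [ 0.48242091 -0.27096638  0.185     ] [-1.5 -1.2 75.8]
196 0.119 [ 0.48073266 -0.27363016  0.119     ] [  1.6  -1.  141.8]
```

>>> move_arm:
  increments:
    - [[60,0,-1,45,0],[60,0,0,45,0],[60,0,0,25,0],[60,0,0,10.5,0],[60,0,0,0,0]]

```text
clock: 13.0
position: [0.4815, -0.2725, 0.1353]
tcp_rot: [[-0.474, -0.881, -0.0], [-0.881, 0.474, 0.0], [-0.0, 0.0, -1.0]]
contact_force: [-0.0, 0.1, 0.2]
width: 0.7
gripper_force: 0.0
```

>>> move_arm:
  increments:
    - [[30,0,0,0,0],[20,0,0,0,0],[2,0,0,0,0],[2,0,0,0,0],[2,0,0,0,0]]
  newtons: 45

```text
clock: 13.62
position: [0.4818, -0.2728, 0.136]
tcp_rot: [[-0.473, -0.881, 0.001], [-0.881, 0.473, -0.001], [0.0, -0.001, -1.0]]
contact_force: [-0.3, -0.2, 6.6]
width: 0.134
gripper_force: 45.3
```

>>> move_arm:
  increments:
    - [[2,0,0,-10,0],[2,0,0,-20,0],[2,0,0,-30,0],[2,0,0,-35,0],[2,0,0,-30,0],[2,0,0,-15,0],[2,0,0,0,0],[2,0,0,0,0]]

```text
clock: 14.62
position: [0.4812, -0.2722, 0.274]
tcp_rot: [[-0.473, -0.881, -0.002], [-0.881, 0.473, 0.001], [-0.0, 0.002, -1.0]]
contact_force: [-0.2, 0.7, -0.9]
width: 0.139
gripper_force: 44.4
```

```bash
python3 w.py w5.png; python3 - <<'E'
from h import *
a=cv2.imread('pics/w5.png'); f=grab('side'); save(f,'side5.png'); cv2.imwrite('pics/c5.png',np.hstack([cv2.resize(a,(400,300)),cv2.resize(f['img'][170:400,120:440,::-1],(400,300))]))
E
```

```text
14.625 [ 0.4812 -0.2722  0.274 ] 151.78 [[-0.473, -0.881, -0.002], [-0.881, 0.473, 0.001], [-0.0, 0.002, -1.0]] [-0.667  0.257  0.127  1.443  0.    -1.745]
```

View pics/c5.png

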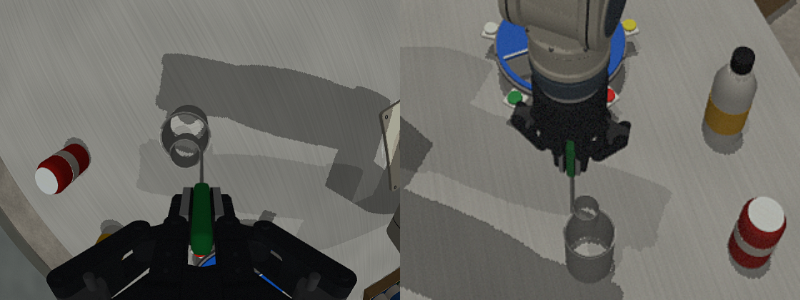

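>>> move_arm:
  increments:
    - [[2,0,0,-8,-0.184],[2,0,0,0,-0.184],[2,0,0,0,-0.184],[2,0,0,0,-0.184],[2,0,0,0,-0.184],[2,0,0,0,-0.184],[2,0,0,0,0]]

```text
clock: 15.6
position: [0.4813, -0.2723, 0.2825]
tcp_rot: [[0.573, -0.82, -0.001], [-0.82, -0.573, 0.001], [-0.001, 0.0, -1.0]]
contact_force: [0.0, 0.1, -1.0]
width: 0.134
gripper_force: 44.4
```

>>> move_arm:
  increments:
    - [[2,-19,-13.5,0,0],[2,-30,-21.5,0,0],[2,-30,-21.5,0,0],[2,-30,-21.5,0,0],[2,-30,-21.5,0,0],[2,-30,-21.5,0,0],[2,-30,-21.5,0,0],[2,-20,-14,0,0],[2,-19,-13.5,0,0],[2,0,0,0,0],[2,0,0,0,0],[2,0,0,0,0]]

```text
clock: 17.1
position: [0.484, 0.0196, 0.2832]
tcp_rot: [[0.573, -0.82, -0.0], [-0.82, -0.573, -0.0], [-0.0, 0.0, -1.0]]
contact_force: [0.4, 0.5, -1.4]
width: 0.135
gripper_force: 44.4
```

```bash
python3 w.py w6.png; python3 - <<'E'
from h import *
a=cv2.imread('pics/w6.png'); f=grab('side'); save(f,'side6.png'); cv2.imwrite('pics/c6.png',np.hstack([cv2.resize(a,(480,360)),cv2.resize(f['img'][110:290,150:310,::-1],(320,360))]))
E
```

```text
17.1 [0.484  0.0196 0.2832] -145.05 [[0.573, -0.82, -0.0], [-0.82, -0.573, -0.0], [-0.0, 0.0, -1.0]] [-0.133  0.135 -0.007  1.429 -0.    -2.314]
```

View pics/c6.png

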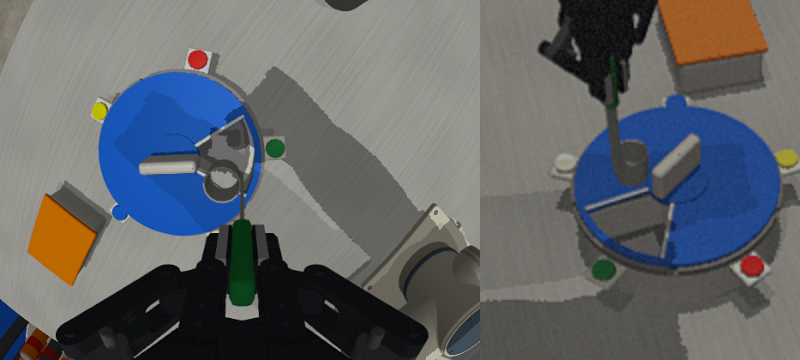

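```bash
python3 - <<'E'
from h import *
f=grab('wrist'); s=f['s']; R=s['tcp_rot']
h=cv2.cvtColor(f['img'],cv2.COLOR_RGB2HSV)
p=onz(f,(257.8,214.7),.185)[0]; print(s['position'],'cup',p,(R.T@(p-s['position'])*1000).round(1))
for px in((227.5,178.5),(283.5,136.5)): q=onz(f,px,.075)[0][:2]-[.5549,.0729]; print(np.hypot(*q),np.degrees(np.arctan2(q[1],q[0]))%360)
c=(320.8,172.7); q=onz(f,c,.064)[0][:2]-[.5549,.0729]; print('tag',np.hypot(*q),np.degrees(np.arctan2(q[1],q[0]))%360)
E
```

```text
[0.48406627 0.01950423 0.2832395 ] cup [0.50016771 0.03139856 0.185     ] [ -0.5 -20.   98.2]
0.02794554788237239 230.84579862661104
0.10417030679995182 246.04357184417177
tag 0.1322960441277068 220.0818435623228
```

>>> move_arm:
  increments:
    - [[2,-1,-1.5,15,0],[2,0,0,25,0],[2,0,0,20,0],[2,0,0,15,0],[2,0,0,15,0],[2,0,0,0,0]]

```text
clock: 18.0
position: [0.4842, 0.0218, 0.1922]
tcp_rot: [[0.574, -0.819, -0.002], [-0.819, -0.574, 0.0], [-0.001, 0.001, -1.0]]
contact_force: [-0.2, 0.8, 0.2]
width: 0.129
gripper_force: 44.3
```

>>> move_arm:
  increments:
    - [[2,0,0,15,0],[2,0,0,15,0],[2,0,0,10,0],[2,0,0,8,0],[2,0,0,2,0],[2,0,0,0,0]]

```text
clock: 18.75
position: [0.4849, 0.0217, 0.1434]
tcp_rot: [[0.574, -0.819, 0.0], [-0.819, -0.574, -0.0], [0.0, -0.0, -1.0]]
contact_force: [0.1, -0.2, -0.9]
width: 0.131
gripper_force: 44.3
```

>>> move_arm:
  increments:
    - [[2,0,0,1,0],[2,0,0,1,0],[2,0,0,0,0]]

```text
clock: 19.12
position: [0.4847, 0.0217, 0.1413]
tcp_rot: [[0.574, -0.819, 0.0], [-0.819, -0.574, 0.0], [-0.0, -0.0, -1.0]]
contact_force: [-0.3, 0.2, -0.8]
width: 0.139
gripper_force: 44.3
```

>>> move_arm:
  increments:
    - [[2,0,0,1,0],[2,0,0,0.5,0],[2,0,0,0,0]]

```text
clock: 19.5
position: [0.4848, 0.0217, 0.1401]
tcp_rot: [[0.574, -0.819, 0.0], [-0.819, -0.574, -0.0], [0.0, -0.0, -1.0]]
contact_force: [-0.7, -1.0, 3.2]
width: 0.13
gripper_force: 45.0
```

>>> move_arm:
  increments:
    - [[18,0,0,0,0],[25,0,0,0,0],[45,0,0,0,0],[45,0,0,0,0],[45,0,0,-15,0],[45,0,0,-30,0],[45,0,0,-50,0],[45,0,0,-50,0],[45,0,0,0,0]]
  newtons: 20

```text
clock: 20.62
position: [0.486, 0.0216, 0.2883]
tcp_rot: [[0.574, -0.819, 0.006], [-0.819, -0.574, -0.001], [0.004, -0.005, -1.0]]
contact_force: [1.1, -0.5, -0.3]
width: 0.53
gripper_force: 0.0
```

>>> move_arm:
  increments:
    - [[45,40,0,0,0],[45,50,0,0,0],[45,50,0,0,0],[45,40,0,0,0],[45,0,0,0,0]]

```text
clock: 21.25
position: [0.5888, -0.1279, 0.2823]
tcp_rot: [[0.572, -0.82, -0.003], [-0.82, -0.572, 0.001], [-0.002, 0.002, -1.0]]
contact_force: [-1.0, 0.9, -0.2]
width: 0.525
gripper_force: 0.0
```

```bash
python3 - <<'E'
from h import *
f=grab('side'); t=grab('top'); cv2.imwrite('pics/c7.png',np.hstack([cv2.resize(f['img'][110:390,150:450,::-1],(400,373)),cv2.resize(t['img'][120:280,190:440,::-1],(400,373))]))
E
```

```text
(no output)
```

View pics/c7.png

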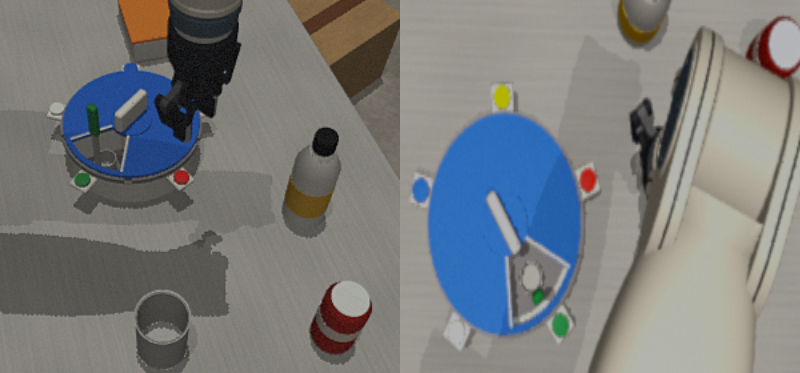

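The pictures show the dipper standing upright in the opening by the green tag. The pot, bottle and can are where they were, and the arm is clear.

```bash
python3 -c "
from workcell import arm; print(arm.sign_off())"
```

```text
the job is handed in; nothing more can be done
None
```

I handed the job in at about 21 s on the robot's clock: the cover is turned to the green compartment and felt about 4.8 mm down into its notches, the dipper stands upright on that compartment's floor, and the pot, bottle, can and food tub were not touched; no verdict came back.

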